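Draw the measuring rule from under the stacked tins

TASK

Get the fish measuring board ready: slide the steel rule out from under the stack of two tins and the dish, along its channel, until its end is firmly home against the steel bumper of the nose block, the bumper's small sprung cap pressed right in. Draw it gently, never forcing it against the rails or the bumper; do not touch the stack, which must stay upright and be left standing on the rails, and leave the other things on the bench alone. Leave the rule resting there and let go.

Things in the scene. Friction and masses are not known exactly. Their poses are not given: they have to be found in the camera images.
- guide: two flat dark oak rails, fixed, on a pale oak board 465 x 120 x 10 mm that lies on the bench. Origin: on the board's upper face (10 mm above the bench), midway between the rails; x along the channel (the rule is drawn towards -x), z up. Rails: x -345 to 75 mm, y 21 to 51 and -21 to -51 mm (channel 42 mm wide), 5 mm high: the rule's upper face stands 3 mm above them.
- pegs (a point): midway between the two fixed smooth steel pegs on the rails (10 mm thick, tops 35 mm above the board, 60 mm apart across the channel); 31 mm to the -x side of the guide's origin, on the board's face. When the rule is drawn to -x the stack may ride along up to 30 mm until the pegs hold its lowest tin, axis near the guide's origin; it drops 3 mm onto the rails as the rule leaves.
- nose: dark wooden nose block, 22 (x) x 100 (y) x 30 mm high, rigid, fixed across the channel 362 mm to the -x side of the guide's origin, axes as the guide's. Origin: centre of its underside, on the board's upper face. From its +x face a steel bumper on a screw reaches into the channel towards the rule; force on the bumper counts as force on this block. It is rigid and never moves in use.
- bumper_low (a point): the bumper is a dark steel block 36 mm wide, 15 mm high, 20 mm deep, its rigid +x face set anywhere from this point (46 mm to the +x side of the nose block's origin) to 25 mm farther towards +x: not measured, to be found by feel. A brass sprung cap 13 mm wide stands 3 mm proud of that face; it gives under 0.5 to 1.2 N, and is pressed right in when the rule's end meets the rigid face.
- rule: stainless steel rule, a flat strip 230 (x) x 40 (y) x 8 mm, about 0.55 kg, loose in the channel with 1 mm to spare each side. Origin: centre of its underside; x along it (parallel to the guide's), its -x end towards the nose block; z up. The stack stands on its +x part, axis 62 to 70 mm from the origin. Sliding takes 3 to 14 N under the stack, 2 to 5 N without it; it must travel 115 to 155 mm.
- handle (a point): middle of the black plastic upright handle fixed on the rule, 14 (x) x 34 (y) mm, 40 mm high: from 8 to 48 mm above the rule's underside, 65 mm from the rule's origin towards its -x end, 50 mm from that end. This point is 28 mm above the rule's underside; axes as the rule's. It may be gripped, or pushed on its +x face.
- tin_low: lower aluminium tin, round, 76 mm across, 24 mm high, about 0.16 kg, loose, standing on the rule. Origin: centre of its underside; z up.
- tin_high: upper aluminium tin, same shape, about 0.13 kg, loose, standing on the lower tin. Origin: centre of its underside; z up.
- dish: small white ceramic dish with brass swivels in it, 62 mm across the rim, 20 mm high, 0.11 kg, loose, standing on the upper tin. Origin: centre of its underside; z up.
- reel_seat: bystander: black plastic tube 100 mm long, 24 mm thick, lying on the bench beside the board. Origin: its middle, at bench level.
- spare_tin: bystander: a third tin, 76 mm across, 24 mm high, alone on the bench beside the board. Origin: centre of its underside.
- scale: bystander: flat stainless pocket scale with a hook, 95 x 30 x 16 mm body, on the bench. Origin: centre of its underside.
- float_a: bystander: orange plastic float, 36 mm across, 32 mm high, standing on the bench. Origin: centre of its underside.
- float_b: bystander: a second orange float of the same shape. Origin: centre of its underside.
Things that resemble listed ones, but are neither listed nor needed, are in the scene too. Of the things that look like the rule, the middle-sized one is meant.

How it is judged:
By the outcome, as a careful person would: the job done as asked, in the order asked, and still so for the second after the job is handed in, with the robot touching nothing.
It also fails if it takes over 50 s, if anything falls off the work surface, if the arm or the gripper's body presses on something with over 40 N, if the wrist force passes 120 N, or if a joint passes its speed limit or range.

ROBOT

A 6-joint arm with a two-finger parallel gripper is mounted at the origin on the work surface. World frame = base frame: x ahead of the robot, y to its left, z up, the work surface at z = 0. Lengths are in mm, angles in rad, forces in N, time in s.
With the tool pointing down it reaches from about 350 to 775 mm from the base axis. Payload 7.3 kg.
Tool frame: the origin (TCP) lies at the very end of the fingers, on their centre line; the grasp point (between the pads) lies 19 mm behind it; z points along the fingers, y is the line along which they close (so a half turn about z gives the same grasp; the last joint's range is limited). The gripper opens to 92 mm and grips with 3 to 60 N. Pads are 19 mm wide; open, the fingers measure 130 mm over their backs; the gripper's body (75 mm by 190 mm) begins 47 mm behind the grasp point.
Start: joints at [-1.424, 0.342, 1.524, -0, 1.275, -0.146], TCP at [151.555, -502.669, 226.741] pointing down, gripper open.
Joint ranges: [-2.53, 2.53], [-0.77, 2.02], [0.04, 2.7], [-1, 4.14], [0.28, 2.66], [-3.11, 3.11]. Speed limits (rad/s): [2.57, 2.57, 3.14, 3.14, 3.14, 3.14].

INTERFACE

Orientations are given as [roll, pitch, yaw] about the fixed x, y, z axes, in that order (R = Rz(yaw) Ry(pitch) Rx(roll)).
In Python, from plant import get_obs, capture, close_job gives the robot as it stands. The module is installed in compiled form; this text tells all that it offers.
- The arm moves only by the shell command python3 -m handwheel 'ROWS'. ROWS is JSON, a list of rows, each a list of 3 entries, a list of its own where there are three numbers: the turn, a rotation vector about the tool's x, y, z in degrees, then the shift along the tool's x, y, z in m, then the opening, from 0 (shut) to 1 (fully open). A call has 1 to 12 rows; each row is the pose to reach, as a shift and turn from the pose commanded when the call began, along the tool's axes at that moment; what a row does not reach only later rows make up. A row lasts 1/10 s, in which the tool goes at most 50 mm and 8.59 degrees, less where a joint would pass 70% of its speed; a pose out of reach is approached as far as the arm can. A call with a gripper value outside its range is refused whole. The fingers move at their own pace and stop on an object; the grip force is fixed at half the most. Time passes only in rows, so rows that repeat a pose let the fingers close. It gives the time, the measured TCP pose, the force, the opening and the grip force at its end, in the units of the state.
- get_obs(): the state, without advancing time (a new reading comes with each control period).
- capture(name): name is "scene" or "top" or "wrist"; returns a dict with "image" (400x640x3 uint8, red, green, blue), "depth" (400x640 float32, mm along the optical axis (not along the pixel's ray), 0 where there is no reading), "fx", "fy", "cx", "cy" (pixels), "k1" (the pictures are not rectified: a ray, as slopes to the right and down, at radius r is drawn at 1 + k1 r^2 times it, then the intrinsics apply), "camera_from_world" (4x4, takes a point from world to camera coordinates). Camera axes: x right, y down, z forward; pixel columns grow to the right and rows downward; lengths in mm; the calibration is good to about 2 mm. A picture is of the moment at which its call begins.
- close_job(): hands the job in; it is judged then, once.
The state is a dict: "time": time; "joint_positions": joint angles; "dq": joint speeds; "tau": joint torques, N m; "tool_pos": TCP position; "tcp_rot": TCP orientation; "contact_force": force on the tool from outside, world axes, zero at the start; "moment": the same for the moment, N m; "grip_width": finger opening in mm; "finger_force": force on a finger pad.
Only numpy, scipy, OpenCV 4.12 (cv2) and the standard library are available. Lean on these libraries where they do the work, as an engineer would, in place of code of your own. Each camera call takes 0.05 s, during which the arm holds its last target. There are 200 camera calls.

## Working session

There is one attempt and no reset: what is moved stays moved. The work goes in short steps, Python scripts to look and compute and a shell command to move; the robot and the scene stay as the last step left them, time stands still between calls to the robot, and variables do not carry over. Pictures are saved under pics/ and viewed, at most 10 in all, crops included, and the job is handed in when it is done.

```bash
mkdir -p pics
cat > h.py <<'E'
import numpy as np, cv2
from plant import get_obs, capture, close_job
def ray(c,u,v):
    x=(u-c["cx"])/c["fx"]; y=(v-c["cy"])/c["fy"]; a,b=x,y
    for _ in range(20):
        k=1+c["k1"]*(a*a+b*b); a,b=x/k,y/k
    return np.array([a,b,1.])
def onplane(c,u,v,z):
    T=c["camera_from_world"]; R,t=T[:3,:3],T[:3,3]
    o=-R.T@t; d=R.T@ray(c,u,v); return o+d*(z-o[2])/d[2]
def bydepth(c,u,v):
    T=c["camera_from_world"]; p=ray(c,u,v)*c["depth"][int(v),int(u)]
    return T[:3,:3].T@(p-T[:3,3])
def proj(c,P):
    T=c["camera_from_world"]; p=T[:3,:3]@np.array(P)+T[:3,3]; a,b=p[:2]/p[2]; k=1+c["k1"]*(a*a+b*b)
    return c["fx"]*a*k+c["cx"], c["fy"]*b*k+c["cy"]
E
python3 - <<'E'
from h import *
import pickle
for n in ("top","scene"):
    c=capture(n); pickle.dump(c,open(n+".pkl","wb")); cv2.imwrite(f"pics/{n}1.png",c["image"][:,:,::-1])
    T=c["camera_from_world"]; print(n,-T[:3,:3].T@T[:3,3],c["fx"],c["k1"])
print(get_obs())
E
```

```text
top [ 255.66320022  105.52306033 1296.76076984] 486.7348849199331 -0.06731953094818999
scene [1014.71255699 -556.9836784   675.41533714] 448.98811978445775 -0.023497020100507998
{'time': 0.1, 'joint_positions': array([-1.42400633e+00,  3.42664551e-01,  1.52488304e+00, -8.79501031e-06,
        1.27536624e+00, -1.45987380e-01]), 'dq': array([ 0.00204768, -0.00307551, -0.00187339, -0.00077412,  0.00209786,
       -0.00094662]), 'tau': array([ 3.09971118e-03, -4.32003522e+01, -2.44695210e+01,  7.21084583e-02,
        5.26239944e-02, -4.97244434e-05]), 'tool_pos': array([ 151.49709051, -502.31645839,  226.12189407]), 'tcp_rot': array([-3.14028431e+00, -1.83869604e-04,  2.92779824e-01]), 'contact_force': array([ 0.36808421, -0.27821769,  0.63089901]), 'moment': array([ 0.02514923, -0.04308947,  0.00635856]), 'finger_force': 0.0, 'grip_width': 91.53023611245045}
```

View pics/top1.png

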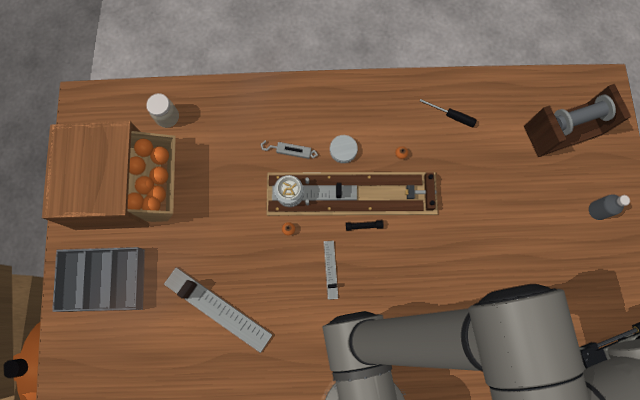

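View pics/scene1.png

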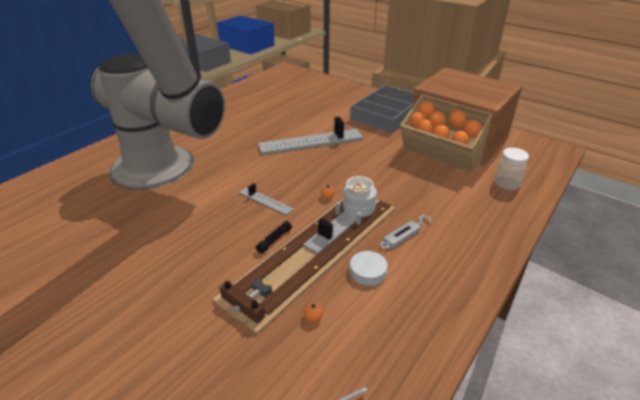

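Top view: the rule candidates are the large strip at (220,310), the small one at (331,270), and the one in the channel at (335,191), with its handle at (339,191) and the stack at (289,190). The channel one is middle-sized and lies under the stack, so I choose it. The nose is at (431,192). Next I'll measure and check it in a close crop.

Run:
```python
from h import *
import pickle
c=pickle.load(open("top.pkl","rb"))
im=c["image"]; cv2.imwrite("pics/crop1.png",cv2.resize(im[160:225,258:448],None,fx=4.2,fy=4.2,interpolation=cv2.INTER_CUBIC)[:,:,::-1])
for n,(u,v,z) in dict(handle=(339,190,58),stack=(289,190,78),nose=(431.5,192,40),bump=(411,191,25),bA=(267,172,10),bB=(437,172,10),bC=(437,214,10),bD=(267,214,10),big0=(175,275,5),big1=(265,340,5),sm0=(330,240,5),sm1=(333,298,5),reel=(364,225,24),spare=(344,149,24),fa=(403,152,32),fb=(288,229,32)).items():
    print(n,onplane(c,u,v,z).round(0),bydepth(c,u,v).round(0))
```

```text
handle [571.  39.  58.] [571.  39.  57.]
stack [571. 169.  78.] [573. 170.  71.]
nose [ 561. -209.   40.] [ 560. -208.   42.]
bump [ 569. -157.   25.] [ 569. -157.   27.]
bA [642. 232.  10.] [645. 233.   1.]
bB [ 625. -237.   10.] [ 627. -239.    1.]
bC [ 506. -226.   10.] [ 508. -228.    1.]
bD [524. 234.  10.] [524. 234.  11.]
big0 [369. 482.   5.] [368. 480.  10.]
big1 [194. 245.   5.] [194. 245.  12.]
sm0 [447.  67.   5.] [448.  67.  -1.]
sm1 [294.  66.   5.] [294.  66.   6.]
reel [481. -25.  24.] [480. -24.  31.]
spare [696.  18.  24.] [695.  18.  27.]
fa [ 678. -142.   32.] [ 688. -148.    2.]
fb [477. 177.  32.] [483. 179.  -4.]
```

View pics/crop1.png

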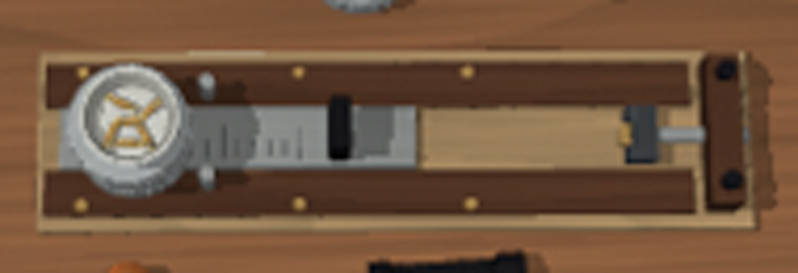

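Crop: this is the rule in the channel, with the black handle at crop (340,128), the stack at (125,125) on its +x part, and the bumper with its brass cap at (627,132). The choice is confirmed. The guide's +x is about (0.036, 0.999) in world. I'll move to a hover near the handle, in a safe travel posture.

```bash
python3 -m handwheel '[[[0,0,-71.2],[0.45,-0.343,0.02],0],[[0,0,-71.2],[0.45,-0.343,0.02],0],[[0,0,-71.2],[0.45,-0.343,0.02],0],[[0,0,-71.2],[0.45,-0.343,0.02],0],[[0,0,-71.2],[0.45,-0.343,0.02],0],[[0,0,-71.2],[0.45,-0.343,0.02],0],[[0,0,-71.2],[0.45,-0.343,0.02],0],[[0,0,-71.2],[0.45,-0.343,0.02],0],[[0,0,-71.2],[0.45,-0.343,0.02],0],[[0,0,-71.2],[0.45,-0.343,0.02],0],[[0,0,-71.2],[0.45,-0.343,0.02],0],[[0,0,-71.2],[0.45,-0.343,0.02],0]]'
python3 - <<'E'
from h import *
import pickle
o=get_obs(); print(o["tool_pos"],o["tcp_rot"],o["joint_positions"])
c=capture("wrist"); pickle.dump(c,open("w1.pkl","wb")); cv2.imwrite("pics/w1.png",c["image"][:,:,::-1])
T=c["camera_from_world"]; print(-T[:3,:3].T@T[:3,3],T[2,:3])
E
```

```text
time: 1.3
tool_pos: [485.0, -40.7, 206.2]
tcp_rot: [-3.142, -0.001, 1.539]
contact_force: [0.5, -1.2, -0.1]
grip_width: 1.8
finger_force: 0.0
[484.96181627 -40.70607702 206.17833148] [-3.14157359e+00 -1.03776435e-03  1.53916836e+00] [-2.42047616e-01  2.90851440e-01  1.65874075e+00  1.08792010e-03
  1.19223606e+00 -2.10821856e-01]
[486.91085476  25.36966667 364.63992433] [-0.00661116 -0.24696355 -0.96900222]
```

View pics/w1.png

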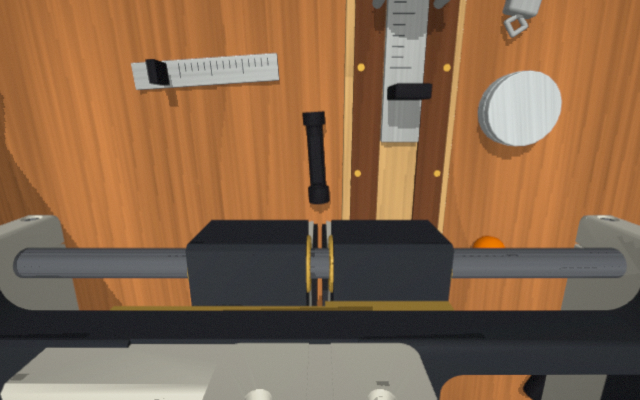

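The wrist view shows the rule ending at row 142, the handle at (409,91), and four brass rail screws at (361,68), (357,173), (447,67) and (437,173). The small tin and floats are clear to the right. I'll measure the axis from the screws and the rule's edges.

Run:
```python
from h import *
import pickle
c=pickle.load(open("w1.pkl","rb")); im=c["image"].astype(int)
hsv=cv2.cvtColor(c["image"],cv2.COLOR_RGB2HSV)
m=((hsv[...,0]>17)&(hsv[...,0]<30)&(hsv[...,1]>120)&(hsv[...,2]>180)).astype(np.uint8)
P=[]
for (u,v) in [(361,68),(357,173),(447,67),(437,173)]:
    w=m[v-8:v+9,u-8:u+9]; ys,xs=np.nonzero(w)
    p=onplane(c,u-8+xs.mean(),v-8+ys.mean(),15) if len(xs) else None; print(len(xs),p); P.append(p)
P=np.array(P)
d=(P[0]-P[1])+(P[2]-P[3]); print("dir",d/np.linalg.norm(d),"mid",P.mean(0),"width",np.linalg.norm(P[0]-P[2]))
for v in (60,110,130):
    g=hsv[v,360:450]; s=np.nonzero((g[:,1]<60)&(g[:,2]>90))[0]+360
    print(v,onplane(c,s.min()-.5,v,18),onplane(c,s.max()+.5,v,18))
# handle top & base corners
dk=(c["image"].max(2)<60).astype(np.uint8); l,lab,st,ce=cv2.connectedComponentsWithStats(dk)
k=lab[92,409]; print(st[k],ce[k])
for uv in [(409,86),(409,88)]: print(bydepth(c,*uv))
u0,v0,w,h=st[k][:4]; print(onplane(c,u0,v0,58),onplane(c,u0+w,v0,58))
col=hsv[125:160,402]; print(col[:,1]);
```

```text
39 [531.01070695  68.29252112  15.        ]
48 [524.2587981  -42.26748838  15.        ]
56 [622.34133656  64.74567864  15.        ]
52 [619.41529954 -45.64790767  15.        ]
dir [0.04375885 0.99904212 0.        ] mid [574.25653529  11.28070093  15.        ] width 91.39947482199592
60 [553.81662892  73.86446965  18.        ] [595.33632832  72.59900585  18.        ]
110 [552.57308804  24.86240056  18.        ] [593.52559104  23.59384083  18.        ]
130 [551.8401894    4.24234953  18.        ] [592.34269305   2.979475    18.        ]
[388  83  44  17 677] [409.61742984  91.43870015]
[569.43604494  45.29652175  59.16669222]
[569.62252706  43.58803507  58.71373343]
[550.53249287  48.56420852  58.        ] [590.61209631  47.3360615   58.        ]
[ 10   6  10   5   6   6   6   6   6   7   6   6   9   6   7   7  19  89
 122 127 128 127 126 123 126 126 126 127 127 126 128 127 126 123 125]
```

```bash
python3 -m handwheel '[[[0,0,0],[0.04,0.029,0.019],0],[[0,0,0],[0.08,0.058,0.038],0],[[0,0,0],[0.12,0.0875,0.057],0],[[0,0,0],[0.12,0.0875,0.057],0],[[0,0,0],[0.12,0.0875,0.057],0],[[0,0,0],[0.12,0.0875,0.057],0]]'
python3 - <<'E'
from h import *
import pickle
o=get_obs(); print(o["tool_pos"],o["tcp_rot"],o["contact_force"],o["dq"].round(3))
c=capture("wrist"); pickle.dump(c,open("w2.pkl","wb")); cv2.imwrite("pics/w2.png",c["image"][:,:,::-1])
for z,t in ((58,"top"),): print(proj(c,(574,49,58)),proj(c,(574,49,18)))
E
```

```text
time: 1.95
tool_pos: [574.5, 71.4, 149.8]
tcp_rot: [-3.141, 0.001, 1.535]
contact_force: [-1.3, 0.2, 0.1]
grip_width: 0.7
finger_force: 0.0
[574.51377429  71.40624029 149.83110316] [-3.14094678e+00  6.67554634e-04  1.53516169e+00] [-1.26390723  0.23564118  0.05081072] [-0.017 -0.022  0.002  0.003 -0.002  0.003]
(np.float64(319.55288231293684), np.float64(221.81188587786582)) (np.float64(319.5024056566114), np.float64(207.64156829489676))
```

View pics/w2.png

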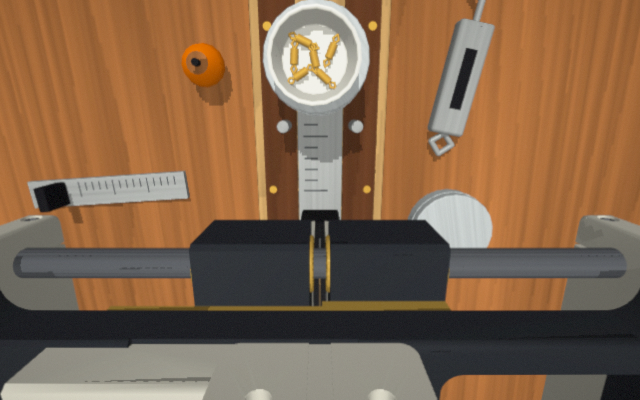

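The wrist view shows the handle's +x face at rows 210-220, centred on column 320 under the closed fingers. The stack is at (316,55) and the pegs at (283,127) and (357,127), all well clear. I'll descend behind the handle.

```bash
python3 -m handwheel '[[[0,0,0],[0,0,0.03],0],[[0,0,0],[0,0,0.06],0],[[0,0,0],[0,0,0.09],0],[[0,0,0],[0,0,0.11],0],[[0,0,0],[0,0,0.122],0],[[0,0,0],[0,0,0.122],0],[[0,0,0],[0,0,0.122],0]]'
python3 -c "
from h import *
o=get_obs(); print(o['tool_pos'],o['tcp_rot'],o['contact_force'])"
```

```text
time: 2.7
tool_pos: [575.7, 71.8, 28.9]
tcp_rot: [3.14, 0.0, 1.535]
contact_force: [-0.1, -0.6, 0.1]
grip_width: 0.4
finger_force: 0.0
[575.70706624  71.81066197  28.90445569] [3.13989027e+00 9.32862625e-05 1.53462719e+00] [-0.09540604 -0.64281319  0.09044969]
```

```bash
python3 -m handwheel '[[[0,0,0],[-0.004,-0.001,0],0],[[0,0,0],[-0.007,-0.001,0],0],[[0,0,0],[-0.009,-0.001,0],0],[[0,0,0],[-0.010,-0.001,0],0],[[0,0,0],[-0.011,-0.001,0],0],[[0,0,0],[-0.012,-0.001,0],0],[[0,0,0],[-0.013,-0.001,0],0],[[0,0,0],[-0.014,-0.001,0],0],[[0,0,0],[-0.015,-0.001,0],0],[[0,0,0],[-0.016,-0.001,0],0],[[0,0,0],[-0.017,-0.001,0],0],[[0,0,0],[-0.018,-0.001,0],0]]'
```

```text
time: 3.9
tool_pos: [573.4, 55.5, 27.7]
tcp_rot: [3.142, -0.001, 1.536]
contact_force: [0.6, 5.7, -0.3]
grip_width: 0.6
finger_force: 2.7
```

Contact with the handle, at 5.7 N. I'll continue drawing smoothly.

```bash
python3 -m handwheel '[[[0,0,0],[-0.001,0,0],0],[[0,0,0],[-0.002,0,0],0],[[0,0,0],[-0.003,0,0],0],[[0,0,0],[-0.004,0,0],0],[[0,0,0],[-0.005,0,0],0],[[0,0,0],[-0.006,0,0],0],[[0,0,0],[-0.007,0,0],0],[[0,0,0],[-0.008,0,0],0],[[0,0,0],[-0.009,0,0],0],[[0,0,0],[-0.010,0,0],0],[[0,0,0],[-0.011,0,0],0],[[0,0,0],[-0.012,0,0],0]]'
```

```text
time: 5.1
tool_pos: [573.0, 43.9, 27.7]
tcp_rot: [3.142, -0.002, 1.535]
contact_force: [0.6, 8.0, 0.9]
grip_width: 0.6
finger_force: 3.7
```

```bash
python3 -m handwheel '[[[0,0,0],[-0.001,0,0],0],[[0,0,0],[-0.002,0,0],0],[[0,0,0],[-0.003,0,0],0],[[0,0,0],[-0.004,0,0],0],[[0,0,0],[-0.005,0,0],0],[[0,0,0],[-0.006,0,0],0],[[0,0,0],[-0.007,0,0],0],[[0,0,0],[-0.008,0,0],0],[[0,0,0],[-0.009,0,0],0],[[0,0,0],[-0.010,0,0],0],[[0,0,0],[-0.011,0,0],0],[[0,0,0],[-0.012,0,0],0]]'
python3 - <<'E'
from h import *
c=capture("wrist"); cv2.imwrite("pics/w3.png",c["image"][:,:,::-1])
E
```

```text
time: 6.3
tool_pos: [572.6, 32.1, 27.7]
tcp_rot: [3.142, -0.002, 1.536]
contact_force: [-0.5, 8.5, -0.2]
grip_width: 0.4
finger_force: 4.1
```

View pics/w3.png

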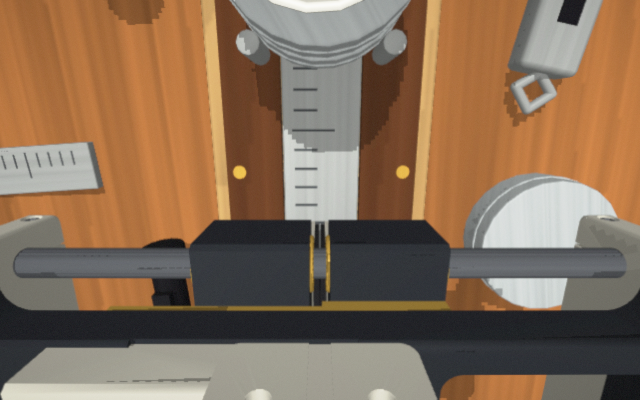

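The stack has reached the pegs at (248,43) and (392,43) and is upright. The rule is sliding straight, with a lateral force under 1 N. Continuing.

```bash
python3 -m handwheel '[[[0,0,0],[-0.001,0,0],0],[[0,0,0],[-0.002,0,0],0],[[0,0,0],[-0.003,0,0],0],[[0,0,0],[-0.004,0,0],0],[[0,0,0],[-0.005,0,0],0],[[0,0,0],[-0.006,0,0],0],[[0,0,0],[-0.007,0,0],0],[[0,0,0],[-0.008,0,0],0],[[0,0,0],[-0.009,0,0],0],[[0,0,0],[-0.010,0,0],0],[[0,0,0],[-0.011,0,0],0],[[0,0,0],[-0.012,0,0],0]]'
```

```text
time: 7.55
tool_pos: [572.1, 20.2, 27.7]
tcp_rot: [-3.141, -0.002, 1.536]
contact_force: [1.1, 7.7, 0.2]
grip_width: 0.5
finger_force: 4.2
```

```bash
python3 -m handwheel '[[[0,0,0],[-0.001,0,0],0],[[0,0,0],[-0.002,0,0],0],[[0,0,0],[-0.003,0,0],0],[[0,0,0],[-0.004,0,0],0],[[0,0,0],[-0.005,0,0],0],[[0,0,0],[-0.006,0,0],0],[[0,0,0],[-0.007,0,0],0],[[0,0,0],[-0.008,0,0],0],[[0,0,0],[-0.009,0,0],0],[[0,0,0],[-0.010,0,0],0],[[0,0,0],[-0.011,0,0],0],[[0,0,0],[-0.012,0,0],0]]'
```

```text
time: 8.75
tool_pos: [571.6, 8.3, 27.7]
tcp_rot: [-3.141, -0.002, 1.536]
contact_force: [0.4, 8.9, 0.3]
grip_width: 0.5
finger_force: 4.4
```

```bash
python3 -m handwheel '[[[0,0,0],[-0.001,0,0],0],[[0,0,0],[-0.002,0,0],0],[[0,0,0],[-0.003,0,0],0],[[0,0,0],[-0.004,0,0],0],[[0,0,0],[-0.005,0,0],0],[[0,0,0],[-0.006,0,0],0],[[0,0,0],[-0.007,0,0],0],[[0,0,0],[-0.008,0,0],0],[[0,0,0],[-0.009,0,0],0],[[0,0,0],[-0.010,0,0],0],[[0,0,0],[-0.011,0,0],0],[[0,0,0],[-0.012,0,0],0]]'
```

```text
time: 9.95
tool_pos: [571.2, -3.5, 27.7]
tcp_rot: [-3.141, -0.002, 1.536]
contact_force: [1.8, 9.5, 0.9]
grip_width: 0.9
finger_force: 4.8
```

```bash
python3 -m handwheel '[[[0,0,0],[-0.001,0,0],0],[[0,0,0],[-0.002,0,0],0],[[0,0,0],[-0.003,0,0],0],[[0,0,0],[-0.004,0,0],0],[[0,0,0],[-0.005,0,0],0],[[0,0,0],[-0.006,0,0],0],[[0,0,0],[-0.007,0,0],0],[[0,0,0],[-0.008,0,0],0],[[0,0,0],[-0.009,0,0],0],[[0,0,0],[-0.010,0,0],0],[[0,0,0],[-0.011,0,0],0],[[0,0,0],[-0.012,0,0],0]]'
python3 - <<'E'
from h import *
c=capture("wrist"); cv2.imwrite("pics/w4.png",c["image"][:,:,::-1])
c=capture("top"); cv2.imwrite("pics/t2.png",cv2.resize(c["image"][150:235,248:458],None,fx=3.8,fy=3.8,interpolation=cv2.INTER_CUBIC)[:,:,::-1])
E
```

```text
time: 11.15
tool_pos: [570.8, -16.5, 27.7]
tcp_rot: [-3.141, -0.001, 1.536]
contact_force: [0.6, 4.8, 1.1]
grip_width: 0.5
finger_force: 2.6
```

View pics/t2.png

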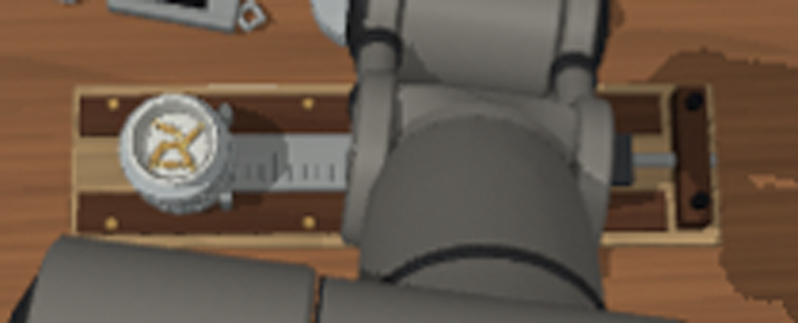

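The stack stands at (170,148) against the pegs, upright. The force dropped to 4.8 N, so the rule is nearly out from under it. I'll go on to before the earliest possible bumper contact at TCP y of about -58.

```bash
python3 -m handwheel '[[[0,0,0],[-0.001,0,0],0],[[0,0,0],[-0.002,0,0],0],[[0,0,0],[-0.003,0,0],0],[[0,0,0],[-0.004,0,0],0],[[0,0,0],[-0.005,0,0],0],[[0,0,0],[-0.006,0,0],0],[[0,0,0],[-0.007,0,0],0],[[0,0,0],[-0.008,0,0],0],[[0,0,0],[-0.009,0,0],0],[[0,0,0],[-0.010,0,0],0],[[0,0,0],[-0.011,0,0],0],[[0,0,0],[-0.012,0,0],0]]'
```

```text
time: 12.45
tool_pos: [570.4, -29.6, 27.7]
tcp_rot: [-3.141, 0.0, 1.535]
contact_force: [-0.4, 4.5, 0.1]
grip_width: 0.3
finger_force: 2.2
```

```bash
python3 -m handwheel '[[[0,0,0],[-0.001,0,0],0],[[0,0,0],[-0.002,0,0],0],[[0,0,0],[-0.003,0,0],0],[[0,0,0],[-0.004,0,0],0],[[0,0,0],[-0.005,0,0],0],[[0,0,0],[-0.006,0,0],0],[[0,0,0],[-0.007,0,0],0],[[0,0,0],[-0.008,0,0],0],[[0,0,0],[-0.009,0,0],0],[[0,0,0],[-0.010,0,0],0],[[0,0,0],[-0.011,0,0],0],[[0,0,0],[-0.012,0,0],0]]'
```

```text
time: 13.65
tool_pos: [570.0, -41.6, 27.6]
tcp_rot: [-3.141, 0.0, 1.535]
contact_force: [0.3, 3.5, -0.6]
grip_width: 0.0
finger_force: 1.6
```

```bash
python3 -m handwheel '[[[0,0,0],[-0.001,0,0],0],[[0,0,0],[-0.002,0,0],0],[[0,0,0],[-0.003,0,0],0],[[0,0,0],[-0.004,0,0],0],[[0,0,0],[-0.005,0,0],0],[[0,0,0],[-0.006,0,0],0],[[0,0,0],[-0.007,0,0],0],[[0,0,0],[-0.008,0,0],0],[[0,0,0],[-0.009,0,0],0],[[0,0,0],[-0.010,0,0],0],[[0,0,0],[-0.011,0,0],0],[[0,0,0],[-0.012,0,0],0]]'
python3 - <<'E'
from h import *
import pickle
c=capture("top"); im=c["image"]; pickle.dump(c,open("t3.pkl","wb")); o=get_obs()
print(o["tool_pos"],o["contact_force"])
cv2.imwrite("pics/t3.png",cv2.resize(im[150:235,248:458],None,fx=3.8,fy=3.8,interpolation=cv2.INTER_CUBIC)[:,:,::-1])
c=capture("scene"); pickle.dump(c,open("s3.pkl","wb")); cv2.imwrite("pics/s3.png",cv2.resize(c["image"][160:340,200:420],None,fx=3.3,fy=3.3,interpolation=cv2.INTER_CUBIC)[:,:,::-1])
E
```

```text
time: 14.85
tool_pos: [569.7, -53.5, 27.7]
tcp_rot: [3.142, 0.0, 1.535]
contact_force: [-0.2, 2.1, -0.7]
grip_width: 0.2
finger_force: 1.1
[569.63540828 -53.66029308  27.71558965] [ 0.38656827  1.44232774 -1.48171347]
```

View pics/s3.png

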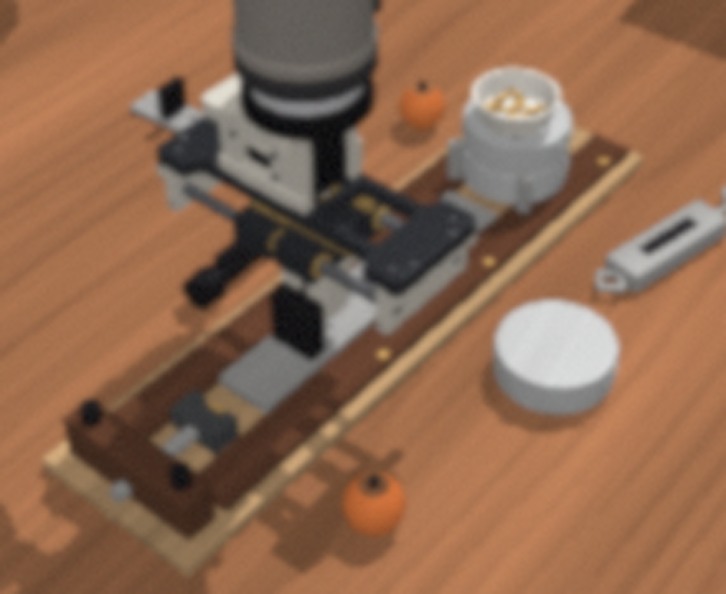

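Scene view: the stack is upright on the rails at (515,140), and the rule is clear of it. The rule's end at (245,395) is still 2-3 cm short of the bumper at (205,415). I'll go slower from here, watching the force.

```bash
python3 -m handwheel '[[[0,0,0],[-0.0008,0,0],0],[[0,0,0],[-0.0016,0,0],0],[[0,0,0],[-0.0024,0,0],0],[[0,0,0],[-0.0032,0,0],0],[[0,0,0],[-0.004,0,0],0],[[0,0,0],[-0.0048,0,0],0],[[0,0,0],[-0.0056,0,0],0],[[0,0,0],[-0.0064,0,0],0],[[0,0,0],[-0.0072,0,0],0],[[0,0,0],[-0.008,0,0],0]]'
```

```text
time: 15.95
tool_pos: [569.4, -61.5, 27.7]
tcp_rot: [3.142, 0.0, 1.535]
contact_force: [1.1, 2.4, 0.4]
grip_width: 0.5
finger_force: 1.4
```

```bash
python3 -m handwheel '[[[0,0,0],[-0.0008,0,0],0],[[0,0,0],[-0.0016,0,0],0],[[0,0,0],[-0.0024,0,0],0],[[0,0,0],[-0.0032,0,0],0],[[0,0,0],[-0.004,0,0],0],[[0,0,0],[-0.0048,0,0],0],[[0,0,0],[-0.0056,0,0],0],[[0,0,0],[-0.0064,0,0],0]]'
python3 - <<'E'
from h import *
c=capture("scene"); cv2.imwrite("pics/s4.png",cv2.resize(c["image"][225:325,210:340],None,fx=5.5,fy=5.5,interpolation=cv2.INTER_CUBIC)[:,:,::-1])
E
```

```text
time: 16.75
tool_pos: [569.1, -67.9, 27.7]
tcp_rot: [3.142, 0.0, 1.535]
contact_force: [-0.0, 3.6, 1.1]
grip_width: 0.5
finger_force: 1.6
```

View pics/s4.png

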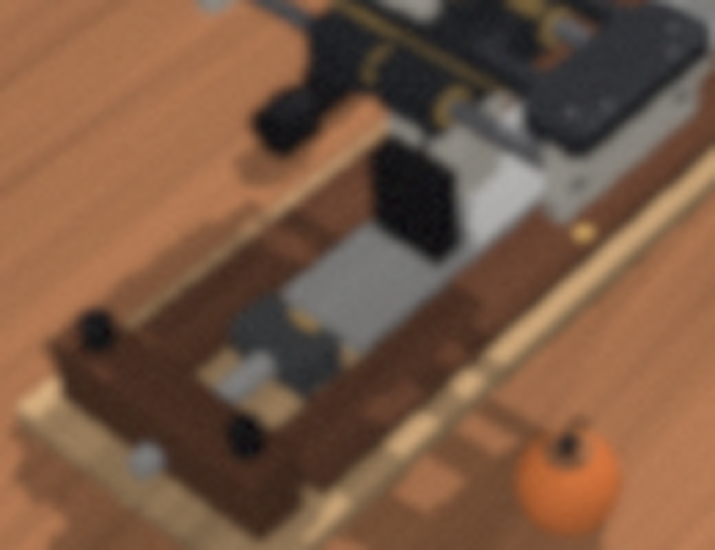

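The brass cap at (308,320) is just ahead of the rule's end, so contact is near. I'll creep at 4-5 mm/s in short calls.

```bash
python3 -m handwheel '[[[0,0,0],[-0.0005,0,0],0],[[0,0,0],[-0.001,0,0],0],[[0,0,0],[-0.0015,0,0],0],[[0,0,0],[-0.002,0,0],0],[[0,0,0],[-0.0025,0,0],0],[[0,0,0],[-0.003,0,0],0],[[0,0,0],[-0.0035,0,0],0],[[0,0,0],[-0.004,0,0],0]]'
```

```text
time: 17.6
tool_pos: [569.0, -71.9, 27.7]
tcp_rot: [3.142, 0.0, 1.535]
contact_force: [-0.2, 3.6, 1.0]
grip_width: 0.5
finger_force: 1.7
```

```bash
python3 -m handwheel '[[[0,0,0],[-0.0005,0,0],0],[[0,0,0],[-0.001,0,0],0],[[0,0,0],[-0.0015,0,0],0],[[0,0,0],[-0.002,0,0],0],[[0,0,0],[-0.0025,0,0],0],[[0,0,0],[-0.003,0,0],0]]'
```

```text
time: 18.2
tool_pos: [568.9, -74.8, 27.7]
tcp_rot: [3.142, -0.0, 1.535]
contact_force: [0.5, 4.1, 1.8]
grip_width: 0.3
finger_force: 2.4
```

```bash
python3 -m handwheel '[[[0,0,0],[-0.0005,0,0],0],[[0,0,0],[-0.001,0,0],0],[[0,0,0],[-0.0015,0,0],0],[[0,0,0],[-0.002,0,0],0]]'
```

```text
time: 18.6
tool_pos: [568.8, -75.8, 27.7]
tcp_rot: [-3.142, -0.001, 1.535]
contact_force: [1.4, 10.4, 2.0]
grip_width: 0.6
finger_force: 5.6
```

The force jumped to 10.4 N while the travel stalled, so this is the rigid face. One small confirming press.

```bash
python3 -m handwheel '[[[0,0,0],[-0.0003,0,0],0],[[0,0,0],[-0.0006,0,0],0],[[0,0,0],[-0.0006,0,0],0],[[0,0,0],[-0.0006,0,0],0]]'
```

```text
time: 19.0
tool_pos: [568.8, -75.8, 27.7]
tcp_rot: [-3.142, -0.002, 1.536]
contact_force: [0.6, 11.2, 3.1]
grip_width: 0.5
finger_force: 5.9
```

It's home: no further travel at 11 N. Backing off gently and lifting clear.

```bash
python3 -m handwheel '[[[0,0,0],[0.001,0,0],0],[[0,0,0],[0.003,0,0],0],[[0,0,0],[0.008,0,0],0],[[0,0,0],[0.015,0,0],0],[[0,0,0],[0.015,0,0],0],[[0,0,0],[0.015,0,-0.02],0],[[0,0,0],[0.015,0,-0.06],0],[[0,0,0],[0.015,0,-0.1],0],[[0,0,0],[0.015,0,-0.14],0],[[0,0,0],[0.015,0,-0.18],0],[[0,0,0],[0.015,0,-0.18],0],[[0,0,0],[0.015,0,-0.18],0]]'
python3 - <<'E'
from h import *
c=capture("scene"); a=c["image"][150:330,205:405]
cv2.imwrite("pics/s5.png",cv2.resize(a,None,fx=3.3,fy=3.3,interpolation=cv2.INTER_CUBIC)[:,:,::-1])
E
```

```text
time: 20.2
tool_pos: [569.6, -62.6, 208.5]
tcp_rot: [3.14, 0.001, 1.536]
contact_force: [0.3, -0.0, -0.8]
grip_width: 0.5
finger_force: 0.0
```

View pics/s5.png

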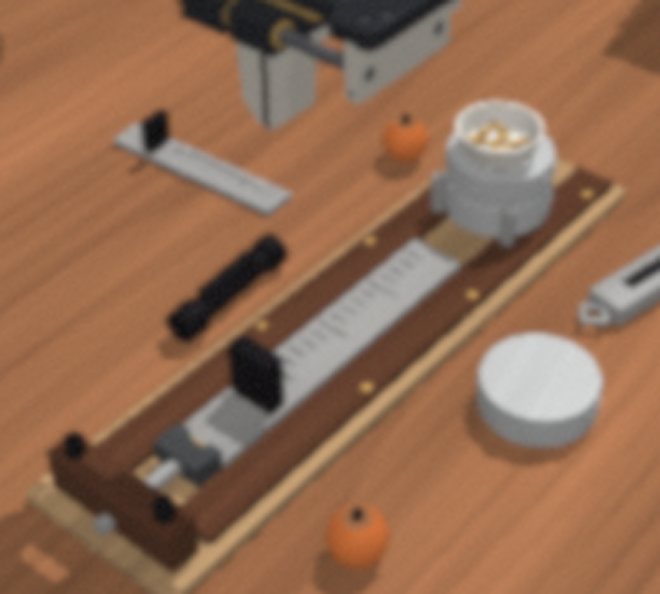

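The stack is upright at (500,170), standing on the rails behind the rule's end, and the bystanders look unmoved. The rule's end meets the bumper at about (195,450). My ten pictures are used, so I'll check the gap numerically with the wrist camera.

```bash
python3 -m handwheel '[[[0,0,0],[-0.03,0,0],0],[[0,0,0],[-0.06,0,0],0],[[0,0,0],[-0.09,0,0],0],[[0,0,0],[-0.115,0,0],0],[[0,0,0],[-0.115,0,0],0],[[0,0,0],[-0.115,0,0],0]]'
python3 - <<'E'
from h import *
c=capture("wrist"); im=c["image"]
for off in (-14,0,14):
  print("off",off)
  for y in np.arange(-156,-128,1.5):
    u,v=proj(c,(566.9+off,y,18)); u,v=int(round(u)),int(round(v))
    print(round(y,1),(u,v),im[v,u],bydepth(c,u,v).round(1))
E
```

```text
time: 20.85
tool_pos: [564.5, -177.3, 206.0]
tcp_rot: [-3.139, -0.002, 1.534]
contact_force: [-0.1, 0.1, 0.3]
grip_width: 0.5
finger_force: 0.0
off -14
-156.0 (308, 155) [81 85 88] [ 553.  -155.3   26.2]
-154.5 (308, 153) [81 84 88] [ 553.1 -153.2   25.6]
-153.0 (308, 152) [82 86 88] [ 553.2 -152.1   26.2]
-151.5 (308, 151) [85 89 91] [ 553.2 -151.1   25.5]
-150.0 (308, 149) [89 94 96] [ 553.3 -149.    25.5]
-148.5 (308, 148) [88 93 95] [ 553.4 -147.9   26.4]
-147.0 (308, 146) [82 87 89] [ 553.5 -145.7   27. ]
-145.5 (308, 145) [81 85 87] [ 553.5 -144.8   25.7]
-144.0 (308, 144) [77 79 82] [ 553.5 -143.8   25.5]
-142.5 (308, 142) [156 158 155] [ 553.3 -142.3   18.8]
-141.0 (308, 141) [181 183 179] [ 553.4 -141.3   17.9]
-139.5 (307, 139) [184 188 182] [ 552.4 -139.1   18. ]
-138.0 (307, 138) [184 187 183] [ 552.5 -138.1   18.5]
-136.5 (307, 136) [186 190 185] [ 552.5 -136.    18.1]
-135.0 (307, 135) [188 191 184] [ 552.6 -134.9   18.9]
-133.5 (307, 134) [187 191 184] [ 552.7 -133.8   18.7]
-132.0 (307, 132) [186 189 183] [ 552.7 -131.8   17.4]
-130.5 (307, 131) [186 189 184] [ 552.8 
[... 1436 characters left out ...]
334, 145) [79 84 86] [ 580.8 -145.8   26.2]
-145.5 (334, 144) [77 82 82] [ 580.8 -144.7   25.8]
-144.0 (334, 143) [100 104 102] [ 581.2 -144.4   18.3]
-142.5 (334, 141) [176 179 174] [ 581.3 -142.3   17.7]
-141.0 (334, 140) [178 181 176] [ 581.3 -141.2   18.2]
-139.5 (334, 138) [178 181 176] [ 581.3 -139.1   18.8]
-138.0 (334, 137) [180 183 180] [ 581.3 -138.    19.3]
-136.5 (334, 136) [179 180 178] [ 581.4 -137.    18. ]
-135.0 (334, 134) [180 182 178] [ 581.4 -134.9   18.1]
-133.5 (333, 133) [181 184 178] [ 580.4 -133.8   18.4]
-132.0 (333, 131) [181 184 179] [ 580.4 -131.7   19. ]
-130.5 (333, 130) [182 185 181] [ 580.5 -130.7   18. ]
-129.0 (333, 128) [158 160 156] [ 580.5 -128.5   19.9]
```

The rule's steel runs straight into the dark bumper block at ±14 mm, with no board visible between them. The cap sits inside the block's line, so it's pressed in. Handing in.

```bash
python3 -c "
from plant import close_job
print(close_job())"
```

```text
the job is handed in; nothing more can be done
None
```

The rule is home against the bumper's rigid face with the cap pressed in, the stack is upright on the rails, the arm is clear, and the job was handed in at about 21 s; the judge's verdict wasn't shown.

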